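Rotate the green paint tins in the garage rack

TASK

Restock the green paint tins in the bench rack, oldest in front: pull the green tin that stands at the back of its lane forward in the same lane, up to the front lip. Then take the new green tin from the cardboard tray and set it down gently, not dropped, at the back of that lane, well under the upper shelf, so that both stand upright on the deck. Leave the other tins, the screwdriver and the tape where they are.

Things in the scene. Friction and masses are not known exactly. Their poses are not given: they have to be found in the camera images.
- rack: Fixed plywood stock rack. Origin on the bench under the middle lane; x from the front (robot's side) to the back, y left, z up. Deck top at z = 18 mm, deck x -120 to 105 mm, y -192 to 192 mm. Three lanes run along x, centred at y = -125, 0, 125 mm, parted by strips 8 mm wide, 10 mm above the deck, half-way between lanes and at the outer sides.
- rack_lip (a point): Middle of the inner face of the rack's front lip (wood strip along y, 12 mm above the deck), at deck level: rack x = -112, y = 0, z = 18 mm. A tin touching the lip has its axis 27 mm behind it (rack x = -85). A like lip closes the back (inner face at rack x = 97; a tin against it has its axis at x = 70).
- rack_shelf (a point): Middle of the lower front edge of the upper shelf board, at rack x = 20, y = 0, z = 220 mm. The board reaches 115 mm back from here, 218 mm to each side, with small stock on it up to z = 300 mm; it covers the back row, so a tool pointing straight down cannot get in there. It is open above in front of this edge. Its two posts stand at rack x = 100, y = -205 and 205 mm.
- old_green_mid (a point): The older green tin, 54 mm diameter, 75 mm high, 0.17 to 0.35 kg, upright; this point is its centre, half-way up (37.5 mm above its underside), z up along its axis. At the start it stands alone at the back of its lane (its axis 28 to 55 mm behind the rack's origin, near the lane's middle), under the upper shelf; the lane is any of the three.
- new_green_mid (a point): The new green tin, 54 mm diameter, 75 mm high, 0.17 to 0.35 kg, upright; this point is its centre, half-way up (37.5 mm above its underside), z up along its axis. At the start it stands in the cardboard tray.
- tray: Fixed open cardboard tray, 220 mm (its x) by 130 mm (its y), walls 30 mm high and 4 mm thick, inner floor 4 mm above the bench; to the left or the right of the rack. Origin: centre of its underside. It holds the new green tin and a yellow tin, about 110 mm apart along its x.
- spare_yellow_mid (a point): Yellow tin, 54 mm diameter, 75 mm high, 0.17 to 0.35 kg, upright; this point is its centre, half-way up (37.5 mm above its underside), z up along its axis. In the tray; leave it alone.
- screwdriver_grip (a point): Orange-handled screwdriver lying on the bench in front of the robot, the point is at its handle; leave it alone.
- tape_mid (a point): Black ring-shaped roll of tape, 64 mm diameter, 20 mm high, lying flat on the bench; the point is its centre; leave it alone.
- red_back_mid (a point): Red tin, 54 mm diameter, 75 mm high, 0.17 to 0.35 kg, upright; this point is its centre, half-way up (37.5 mm above its underside), z up along its axis. In the back row of a full lane; leave it alone.
- red_front_mid (a point): Red tin, 54 mm diameter, 75 mm high, 0.17 to 0.35 kg, upright; this point is its centre, half-way up (37.5 mm above its underside), z up along its axis. In the front row of a full lane; leave it alone.
- blue_back_mid (a point): Blue tin, 54 mm diameter, 75 mm high, 0.17 to 0.35 kg, upright; this point is its centre, half-way up (37.5 mm above its underside), z up along its axis. In the back row of a full lane; leave it alone.
- blue_front_mid (a point): Blue tin, 54 mm diameter, 75 mm high, 0.17 to 0.35 kg, upright; this point is its centre, half-way up (37.5 mm above its underside), z up along its axis. In the front row of a full lane; leave it alone.
There are look-alikes about, which are no part of the job. Leave any orange or purple look-alike of the part that bears old_green_mid alone.

How it is judged:
On the way:
1. the older green tin stands upright at the front of its lane (((x of old_green_mid in the frame of rack between -0.1 and -0.065 m and y of old_green_mid in the frame of rack between -0.159 and -0.091 m and z of old_green_mid in the frame of rack between 0.05 and 0.061 m and angle between old_green_mid's own z axis and vertical below 0.12 rad) or (x of old_green_mid in the frame of rack between -0.1 and -0.065 m and y of old_green_mid in the frame of rack between -0.034 and 0.034 m and z of old_green_mid in the frame of rack between 0.05 and 0.061 m and angle between old_green_mid's own z axis and vertical below 0.12 rad) or (x of old_green_mid in the frame of rack between -0.1 and -0.065 m and y of old_green_mid in the frame of rack between 0.091 and 0.159 m and z of old_green_mid in the frame of rack between 0.05 and 0.061 m and angle between old_green_mid's own z axis and vertical below 0.12 rad))), for 0.2 s.
At the end, for the whole second after the job is handed in: Both green tins stand upright (within 0.12 rad) on the deck in the same lane, between its strips: the older one at the front, within 20 mm of touching the front lip; the new one at the back with its axis at least 5 mm behind the front edge of the upper shelf (((x of old_green_mid in the frame of rack between -0.1 and -0.065 m and y of old_green_mid in the frame of rack between -0.159 and -0.091 m and z of old_green_mid in the frame of rack between 0.05 and 0.061 m and angle between each of old_green_mid, new_green_mid's own z axis and vertical below 0.12 rad and x of new_green_mid in the frame of rack between 0.025 and 0.08 m and y of new_green_mid in the frame of rack between -0.159 and -0.091 m and z of new_green_mid in the frame of rack between 0.05 and 0.061 m) or (x of old_green_mid in the frame of rack between -0.1 and -0.065 m and y of old_green_mid in the frame of rack between -0.034 and 0.034 m and z of old_green_mid in the frame of rack between 0.05 and 0.061 m and angle between each of old_green_mid, new_green_mid's own z axis and vertical below 0.12 rad and x of new_green_mid in the frame of rack between 0.025 and 0.08 m and y of new_green_mid in the frame of rack between -0.034 and 0.034 m and z of new_green_mid in the frame of rack between 0.05 and 0.061 m) or (x of old_green_mid in the frame of rack between -0.1 and -0.065 m and y of old_green_mid in the frame of rack between 0.091 and 0.159 m and z of old_green_mid in the frame of rack between 0.05 and 0.061 m and angle between each of old_green_mid, new_green_mid's own z axis and vertical below 0.12 rad and x of new_green_mid in the frame of rack between 0.025 and 0.08 m and y of new_green_mid in the frame of rack between 0.091 and 0.159 m and z of new_green_mid in the frame of rack between 0.05 and 0.061 m))).
It fails at once if another tin, the screwdriver or the tape is moved more than 30 mm or a tin is tipped over (distance of any of red_back_mid, red_front_mid, blue_back_mid, blue_front_mid, spare_yellow_mid, screwdriver_grip, tape_mid from where it was at the start of the episode above 0.03 m or angle between any of red_back_mid, red_front_mid, blue_back_mid, blue_front_mid, spare_yellow_mid's own z axis and vertical above 0.5 rad).
It fails at once if the new tin is dropped or thrown onto the rack: within 20 mm of the deck it moves faster than 0.4 m/s, or it hits the rack with over 60 N ((x of new_green_mid in the frame of rack between -0.12 and 0.105 m and y of new_green_mid in the frame of rack between -0.19 and 0.19 m and z of new_green_mid in the frame of rack below 0.0755 m and linear speed of new_green above 0.4 m/s) or contact force between new_green and rack above 60 N).
It also fails if it takes over 64 s, if anything falls off the work surface, if the arm or the gripper's body presses on something with over 40 N, if the wrist force passes 120 N, or if a joint passes its speed limit or range.

ROBOT

A 6-joint arm with a two-finger parallel gripper is mounted at the origin on the work surface. World frame = base frame: x ahead of the robot, y to its left, z up, the work surface at z = 0. Lengths are in m, angles in rad, forces in N, time in s.
With the tool pointing down it reaches from about 0.275 to 0.825 m from the base axis. Payload 5.2 kg.
Tool frame: the origin (TCP) lies at the very end of the fingers, on their centre line; the grasp point (between the pads) lies 19 mm behind it; z points along the fingers, y is the line along which they close (so a half turn about z gives the same grasp; the last joint's range is limited). The gripper opens to 93 mm and grips with 3 to 60 N. Pads are 15 mm wide; open, the fingers measure 128 mm over their backs; the gripper's body (75 mm by 188 mm) begins 65 mm behind the grasp point.
Start: joints at [1.024, 0.259, 1.535, -0, 1.348, -0.203], TCP at [0.185, 0.518, 0.219] pointing down, gripper open.
Joint ranges: [-3.14, 3.14], [-0.91, 2.08], [0.19, 2.58], [-1.22, 4.36], [0.22, 2.71], [-3.12, 3.12]. Speed limits (rad/s): [2.57, 2.57, 3.14, 3.14, 3.14, 3.14].

INTERFACE

Orientations are given as a unit quaternion [w, x, y, z].
In Python, from workcell import arm, vision, models gives the robot as it stands. The module is installed in compiled form; this text tells all that it offers.
- The arm moves only by the shell command python3 -m handwheel 'ROWS' [FORCE]. ROWS is JSON, a list that holds one entry, the list of rows, each a list of 5 numbers: the finger opening in cm, from 0 to 9.3, then the shift along the tool's x, y, z in cm, then the turn about the tool's z in degrees. A call has 1 to 12 rows; each row shifts and turns the commanded pose from where the row before left it, along the tool's axes as they then stand; what a row does not reach is not made up. A row lasts 1/12 s, in which the tool goes at most 41.7 mm and 7.16 degrees, less where a joint would pass 70% of its speed; a pose out of reach is approached as far as the arm can. A call is refused whole if a number of a shift passes 4.17 or a number of a turn 7.16, either way. A call with a gripper value outside its range is refused whole. The fingers move at their own pace and stop on an object; FORCE is the grip in N (left out, the last holds). Time passes only in rows, so rows that do not move let the fingers close. It gives the time, the measured TCP pose, the force, the opening and the grip force at its end, in the units of the state.
- arm.sense(): the state, without advancing time (a new reading comes with each control period).
- vision.get_image(name): name is "side" or "top"; returns the picture (420x560x3 uint8, red, green, blue); there is no depth.
- vision.camera_model(name): a dict with "fovy" (degrees; the focal length in pixels is half the picture's height over the tangent of half this angle, whatever the lens; pixels are square), "cx", "cy" (the principal point, pixels), "world_to_cam" (4x4, takes a point from world to camera coordinates). Camera axes: x right, y up, looking along -z (the intrinsics and any distortion apply to the point x, -y, -z); pixel columns grow to the right and rows downward; lengths in m; the calibration is good to about 2 mm. A picture is of the moment at which its call begins. camera_model takes no time and is no camera call.
- arm.hand_in(): hands the job in; it is judged then, once.
Trained networks look in the newest picture that a camera, given by its name, has taken for a name from the list of things; names that differ only in an ending like _2 or _b are one class to them, and where a whole thing is asked for, a point or a joint stands for the part that bears it (a point fixed in the world has none). Each returns a list of dicts, best first, with "conf" (0 to 1); they miss things now and then, are a little off and sometimes report something else, mostly with a low value. They report only what shows in the picture. A call takes as long as a camera call. They do not tell look-alikes from the thing itself.
- models.spot_in(name, camera): "rect" ([centre column, centre row, width, height] in pixels, round what is visible of it).
The state is a dict: "time": time; "joint_pos": joint angles; "joint_velocities": joint speeds; "effort": joint torques, N m; "eef_pos": TCP position; "tool_rot": TCP orientation; "force": force on the tool from outside, world axes, zero at the start; "torque": the same for the moment, N m; "grip_width": finger opening in m; "grasp_force": force on a finger pad.
Only numpy, scipy, OpenCV 4.12 (cv2) and the standard library are available. Lean on these libraries where they do the work, as an engineer would, in place of code of your own. Each camera call takes 0.05 s, during which the arm holds its last target. There are 200 camera calls.

## Working session

There is one attempt and no reset: what is moved stays moved. The work goes in short steps, Python scripts to look and compute and a shell command to move; the robot and the scene stay as the last step left them, time stands still between calls to the robot, and variables do not carry over. Pictures are saved under pics/ and viewed, at most 10 in all, crops included, and the job is handed in when it is done.

```bash
mkdir -p pics; cat > h.py <<'E'
import numpy as np,cv2
from workcell import arm,vision,models
def ray(cam,u,v):
    m=vision.camera_model(cam);f=210/np.tan(np.radians(m["fovy"])/2)
    T=np.linalg.inv(np.array(m["world_to_cam"]))
    d=T[:3,:3]@np.array([(u-m["cx"])/f,-(v-m["cy"])/f,-1]);return T[:3,3],d
def atz(cam,u,v,z):
    o,d=ray(cam,u,v);return o+d*(z-o[2])/d[2]
def proj(cam,p):
    m=vision.camera_model(cam);f=210/np.tan(np.radians(m["fovy"])/2)
    c=np.array(m["world_to_cam"])@np.append(p,1);return np.array([m["cx"]+f*c[0]/-c[2],m["cy"]+f*c[1]/c[2]])
def save(cam,n):
    cv2.imwrite(f"pics/{n}.png",vision.get_image(cam)[:,:,::-1])
E
python3 - <<'E'
from h import *
for c in("top","side"):
    save(c,c+"0");m=vision.camera_model(c);print({k:(np.round(v,3).tolist() if k=="world_to_cam" else v) for k,v in m.items()})
    for n in("old_green_mid","new_green_mid","tray","rack","rack_lip","rack_shelf"):
        for r in models.spot_in(n,c)[:3]: print(c,n,np.round(r["rect"]),round(r["conf"],2))
s=arm.sense();print(s["time"],s["eef_pos"],s["tool_rot"],s["grip_width"])
E
```

```text
{'fovy': 50.959150879394564, 'cx': 282.35124138456706, 'cy': 214.110389841375, 'world_to_cam': [[-0.025, -0.999, -0.029, 0.025], [0.994, -0.028, 0.104, -0.586], [-0.105, -0.026, 0.994, -1.187], [0.0, 0.0, 0.0, 1.0]]}
top old_green_mid [306. 138.  23.  17.] 0.83
top old_green_mid [342. 133.  20.  30.] 0.81
top old_green_mid [338. 201.  22.  16.] 0.77
top new_green_mid [245. 241.  22.  20.] 0.72
top new_green_mid [433. 236.  29.  21.] 0.7
top tray [425. 254.  62.  91.] 0.74
top tray [288. 203. 183. 118.] 0.23
top rack [286. 202. 189. 118.] 0.63
top rack [340. 201.  20.  14.] 0.55
top rack_lip [290. 202. 187. 119.] 0.91
top rack_shelf [290. 202. 193. 124.] 0.72
{'fovy': 42.216792934920846, 'cx': 274.5085863829511, 'cy': 209.86106807184663, 'world_to_cam': [[0.959, -0.285, -0.0, -0.545], [0.163, 0.548, 0.82, -0.201], [-0.233, -0.786, 0.572, -1.333], [0.0, 0.0, 0.0, 1.0]]}
side old_green_mid [312. 265.  24.  37.] 0.69
side old_green_mid [368. 239.  11.  33.] 0.58
side old_green_mid [383. 260.  20.  39.] 0.58
side new_green_mid [308. 353.  26.  47.] 0.57
side tray [282. 363. 110.  63.] 0.96
side rack [298. 217. 148. 185.] 0.84
side rack_lip [298. 217. 150. 185.] 0.87
side rack_shelf [298. 217. 152. 187.] 0.65
0.7 [0.18535239 0.51783592 0.21869225] [5.80718466e-07 1.71038290e-01 9.85264382e-01 2.08197011e-05] 0.09326772127484335
```

View pics/top0.png

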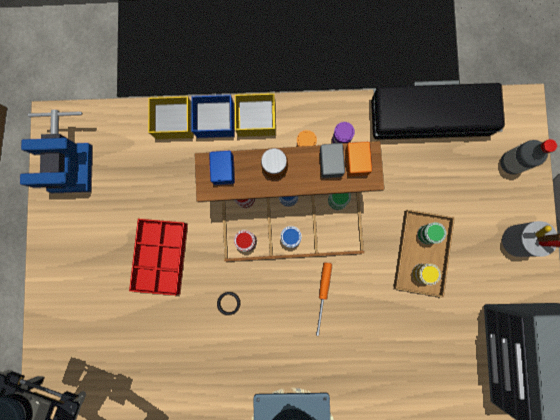

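View pics/side0.png

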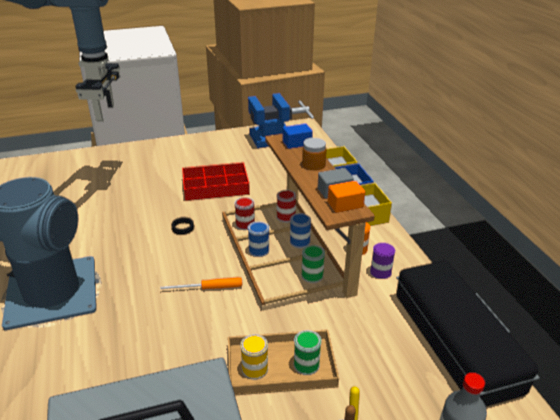

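Top view: the rack is at centre, and the lane at column 340 is empty in front with the old green tin at its back (340,200). The tray is on the right, with the new green tin at (433,233) and the yellow one at (430,273). The side view agrees: old green at (312,265), new green at (308,353). Next I compute world positions and test how the arm behaves at its reach limit, because the rows alone can't tilt the tool.

```bash
python3 - <<'E'
from h import *
r=lambda a:np.round(a,3)
print("old side",r(atz("side",312,265,.0555)),"top lid vis",r(atz("top",340,200,.093)))
print("new side",r(atz("side",308,353,.0415)),"top",r(atz("top",433,233,.079)))
print("yel side",r(atz("side",254,357,.0415)),"top",r(atz("top",429.5,273,.079)))
L=atz("top",226,260,.03);R=atz("top",363,254,.03);print("lip L,R",r(L),r(R))
print("lip side",r(atz("side",224,212,.03)),r(atz("side",265,304,.03)))
print("redf",r(atz("top",244,240,.093)),"bluef",r(atz("top",290.5,237,.093)))
print("redf",r(atz("side",244.5,213,.0555)),"bluef",r(atz("side",258.5,239,.0555)),"redb",r(atz("side",286,206,.0555)),"blueb",r(atz("side",301,230,.0555)))
print("shelf front edge L,R",r(atz("top",197,200,.22)),r(atz("top",383,189,.238)))
print("driver",r(atz("top",326,265,.015)),r(atz("top",318,334,.005)))
E
python3 -m handwheel '[[[9.3,4.1,0,-3,0],[9.3,4.1,0,-3,0]]]' 30
```

```text
old side [ 0.62  -0.147  0.056] top lid vis [ 0.613 -0.144  0.093]
new side [ 0.524 -0.391  0.041] top [ 0.521 -0.385  0.079]
yel side [ 0.415 -0.369  0.041] top [ 0.418 -0.369  0.079]
lip L,R [0.465 0.167 0.03 ] [ 0.472 -0.208  0.03 ]
lip side [0.468 0.171 0.03 ] [ 0.481 -0.218  0.03 ]
redf [0.515 0.11  0.093] bluef [ 0.52  -0.012  0.093]
redf [0.515 0.114 0.055] bluef [ 0.522 -0.01   0.055] redb [0.636 0.114 0.055] blueb [ 0.64  -0.005  0.055]
shelf front edge L,R [0.606 0.205 0.22 ] [ 0.616 -0.228  0.238]
driver [ 0.444 -0.107  0.015] [ 0.257 -0.079  0.005]
time: 0.87
eef_pos: [0.1224, 0.5395, 0.2669]
tool_rot: [-0.0, 0.173, 0.985, -0.002]
force: [-0.2, 1.6, 0.0]
grip_width: 0.0931
grasp_force: 0.0
```

```bash
python3 -m handwheel '[[[9.3,0,0,-4.1,-7],[9.3,0,0,-4.1,-7],[9.3,0,0,-4.1,-7],[9.3,-2.3,-3.4,0,0],[9.3,-2.3,-3.4,0,0],[9.3,-2.3,-3.4,0,0],[9.3,-2.3,-3.4,0,0],[9.3,-2.3,-3.4,0,0],[9.3,-2.3,-3.4,0,0],[9.3,-2.3,-3.4,0,0],[9.3,-2.3,-3.4,0,0],[9.3,-2.3,-3.4,0,0]]]' ; python3 -m handwheel '[[[9.3,-2.3,-3.4,0,0],[9.3,-2.3,-3.4,0,0],[9.3,-2.3,-3.4,0,0],[9.3,-2.3,-3.4,0,0],[9.3,-2.3,-3.4,0,0],[9.3,-2.3,-3.4,0,0],[9.3,0,0,-4,0],[9.3,0,0,-4,0],[9.3,0,0,-4,0]]]'; python3 -c "
from h import *
s=arm.sense();print(s['joint_pos'])"
```

```text
time: 1.87
eef_pos: [0.3364, 0.2375, 0.3912]
tool_rot: [0.0, -0.012, 1.0, 0.0]
force: [1.0, 0.6, 0.1]
grip_width: 0.0925
grasp_force: 0.0
time: 2.62
eef_pos: [0.4784, 0.0374, 0.5116]
tool_rot: [-0.001, -0.01, 1.0, 0.0]
force: [0.1, -0.6, -0.2]
grip_width: 0.093
grasp_force: 0.0
[-1.54953357e-01  1.05578386e-01  1.02905282e+00  8.13000476e-05
  2.00930692e+00 -1.74621839e+00]
```

```bash
python3 -m handwheel '[[[9.3,-3,0,-2.5,0],[9.3,-3,0,-2.5,0],[9.3,-3,0,-2.5,0],[9.3,-3,0,-2.5,0],[9.3,-3,0,-2.5,0],[9.3,-3,0,-2.5,0],[9.3,-3,0,-2.5,0],[9.3,-3,0,-2.5,0]]]'; python3 -c "
from h import *
s=arm.sense();print(s['joint_pos'])"
```

```text
time: 3.28
eef_pos: [0.6256, 0.0381, 0.606]
tool_rot: [0.041, -0.011, 0.999, 0.002]
force: [0.4, 1.0, 1.7]
grip_width: 0.0924
grasp_force: 0.0
[-0.12590271  0.51762056  0.18699992  0.02128443  2.3558376  -1.7037755 ]
```

```bash
python3 -m handwheel '[[[9.3,-4,0,0,0],[9.3,-4,0,0,0],[9.3,-4,0,0,0],[9.3,-4,0,0,0],[9.3,-4,0,0,0],[9.3,-4,0,0,0],[9.3,-4,0,0,0],[9.3,-4,0,0,0]]]'; python3 -c "
from h import *
s=arm.sense();print(s['joint_pos'])"
```

```text
time: 3.95
eef_pos: [0.8003, 0.038, 0.5076]
tool_rot: [0.123, -0.011, 0.992, 0.005]
force: [-0.2, -0.8, -0.1]
grip_width: 0.0931
grasp_force: 0.0
[-0.10950017  0.68516113  0.18696947  0.04384409  2.02564399 -1.67892041]
```

```bash
python3 -m handwheel '[[[9.3,-3.2,0,-2.6,0],[9.3,-3.2,0,-2.6,0],[9.3,-3.2,0,-2.6,0],[9.3,-3.2,0,-2.6,0],[9.3,-3.2,0,-2.6,0],[9.3,-3.2,0,-2.6,0],[9.3,-3.2,0,-2.6,0],[9.3,-3.2,0,-2.6,0],[9.3,-3.2,0,-2.6,0],[9.3,-3.2,0,-2.6,0]]]'; python3 -c "
from h import *
s=arm.sense();print(s['joint_pos'])"
```

```text
time: 4.78
eef_pos: [0.7947, 0.0305, 0.639]
tool_rot: [0.256, -0.011, 0.967, 0.01]
force: [-0.4, 0.3, -0.5]
grip_width: 0.0927
grasp_force: 0.0
[-0.14618159  0.54092826  0.18699091  0.10151071  1.90209204 -1.68095501]
```

```bash
cat >> h.py <<'E'
from scipy.spatial.transform import Rotation as Ro
def go(*pts):
    s=arm.sense();q=s["tool_rot"];R=Ro.from_quat([q[1],q[2],q[3],q[0]]).as_matrix()
    p=np.array(s["eef_pos"])-.019*R[:,2]
    print("t",s["time"],"grasp",p.round(4),"w",round(s["grip_width"],4),"\n",R.round(3))
    for t in pts:
        t=np.array(t);d=R.T@(t-p)*100;n=max(1,int(np.ceil(np.linalg.norm(d)/4.1)))
        print(t,"cm",d.round(2),"n",n,"row",(d/n).round(2));p=t
E
python3 -c "
from h import *
go((.55,-.06,.45),(.5,-.147,.2),(.53,-.147,.075),(.62,-.147,.068))"
```

```text
t 4.7833 grasp [0.7853 0.0301 0.6555] w 0.0927 
 [[-0.869 -0.026  0.495]
 [-0.016  1.     0.024]
 [-0.495  0.013 -0.869]]
[ 0.55 -0.06  0.45] cm [30.75 -8.67  6.  ] n 8 row [ 3.84 -1.08  0.75]
[ 0.5   -0.147  0.2  ] cm [16.86 -8.9  19.04] n 7 row [ 2.41 -1.27  2.72]
[ 0.53  -0.147  0.075] cm [ 3.58 -0.24 12.34] n 4 row [ 0.9  -0.06  3.09]
[ 0.62  -0.147  0.068] cm [-7.47 -0.24  5.06] n 3 row [-2.49 -0.08  1.69]
```

```bash
python3 -m handwheel '[[[9.3,3.84,-1.08,0.75,0],[9.3,3.84,-1.08,0.75,0],[9.3,3.84,-1.08,0.75,0],[9.3,3.84,-1.08,0.75,0],[9.3,3.84,-1.08,0.75,0],[9.3,3.84,-1.08,0.75,0],[9.3,3.84,-1.08,0.75,0],[9.3,3.84,-1.08,0.75,0]]]' 25; python3 -m handwheel '[[[9.3,2.4,-1.27,2.7,0],[9.3,2.4,-1.27,2.7,0],[9.3,2.4,-1.27,2.7,0],[9.3,2.4,-1.27,2.7,0],[9.3,2.4,-1.27,2.7,0],[9.3,2.4,-1.27,2.7,0],[9.3,2.4,-1.27,2.7,0]]]';  python3 -c "
from h import *
go((.5,-.147,.12),(.53,-.147,.072),(.62,-.147,.068))
print(arm.sense()['joint_pos'])
save('side','side1')"
```

```text
time: 5.45
eef_pos: [0.5869, -0.0507, 0.4594]
tool_rot: [0.256, -0.011, 0.967, 0.009]
force: [0.7, -0.8, 0.9]
grip_width: 0.0934
grasp_force: 0.0
time: 6.03
eef_pos: [0.5376, -0.139, 0.2109]
tool_rot: [0.256, -0.011, 0.967, 0.008]
force: [0.9, 1.2, -0.1]
grip_width: 0.093
grasp_force: 0.0
t 6.0333 grasp [ 0.5282 -0.1394  0.2274] w 0.093 
 [[-0.869 -0.026  0.495]
 [-0.018  1.     0.021]
 [-0.495  0.01  -0.869]]
[ 0.5   -0.147  0.12 ] cm [ 7.78 -0.79  7.92] n 3 row [ 2.59 -0.26  2.64]
[ 0.53  -0.147  0.072] cm [-0.23 -0.12  5.65] n 2 row [-0.12 -0.06  2.83]
[ 0.62  -0.147  0.068] cm [-7.62 -0.24  4.8 ] n 3 row [-2.54 -0.08  1.6 ]
[-0.68272792  0.00610985  1.97861401  0.47012745  0.81139503 -2.54426172]
```

View pics/side1.png

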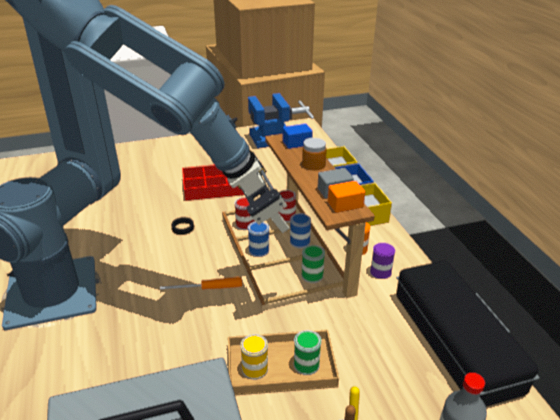

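The tool is tilted 30° forward, level with the lane and in front of the shelf. The tins are unmoved, with old green at (312,265). I go in.

```bash
python3 -m handwheel '[[[9.3,2.6,-0.26,2.64,0],[9.3,2.6,-0.26,2.64,0],[9.3,2.6,-0.26,2.64,0],[9.3,-0.12,-0.06,2.8,0],[9.3,-0.12,-0.06,2.8,0],[9.3,0,0,0,0]]]'; python3 -c "
from h import *
go((.62,-.147,.066))
save('side','side2')"
```

```text
time: 6.58
eef_pos: [0.5391, -0.1448, 0.0526]
tool_rot: [0.253, -0.01, 0.967, 0.011]
force: [-0.4, 0.1, -0.3]
grip_width: 0.0932
grasp_force: 0.0
t 6.5833 grasp [ 0.5298 -0.1453  0.0692] w 0.0932 
 [[-0.872 -0.026  0.489]
 [-0.015  1.     0.026]
 [-0.49   0.016 -0.872]]
[ 0.62  -0.147  0.066] cm [-7.7  -0.41  4.68] n 3 row [-2.57 -0.14  1.56]
```

View pics/side2.png

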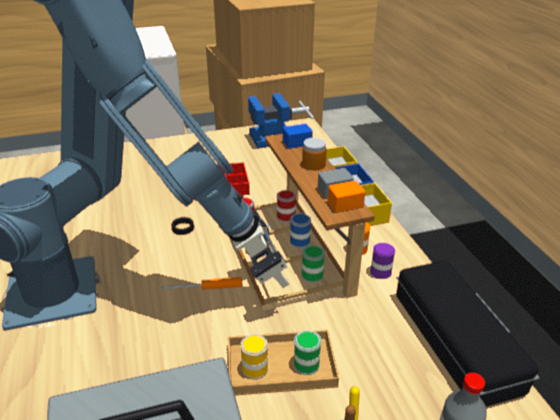

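The gripper stands in the lane at about (265,262), right in front of the old tin. I advance and close on it.

```bash
python3 -m handwheel '[[[9.3,-1.54,-0.08,0.94,0],[9.3,-1.54,-0.08,0.94,0],[9.3,-1.54,-0.08,0.94,0],[9.3,-1.54,-0.08,0.94,0],[9.3,-1.54,-0.08,0.94,0],[5,0,0,0,0],[4.5,0,0,0,0],[4.5,0,0,0,0],[4.5,0,0,0,0],[4.5,0,0,0,0],[4.5,0,0,0,0],[4.5,0,0,0,0]]]' 25; python3 -c "
from h import *
go((.505,-.144,.07),(.51,-.144,.066))
"
```

```text
time: 7.63
eef_pos: [0.6279, -0.1454, 0.0524]
tool_rot: [0.254, -0.011, 0.967, 0.01]
force: [-3.1, 2.6, 4.9]
grip_width: 0.0538
grasp_force: 25.0
t 7.6333 grasp [ 0.6186 -0.1459  0.069 ] w 0.0538 
 [[-0.871 -0.027  0.491]
 [-0.016  1.     0.026]
 [-0.492  0.014 -0.871]]
[ 0.505 -0.144  0.07 ] cm [ 9.83  0.5  -5.66] n 3 row [ 3.28  0.17 -1.89]
[ 0.51  -0.144  0.066] cm [-0.24 -0.02  0.59] n 1 row [-0.24 -0.02  0.59]
```

```bash
python3 -m handwheel '[[[4.5,-0.2,0,-0.35,0],[4.5,0,0,0,0],[4.5,1.49,0.05,-0.84,0],[4.5,1.49,0.05,-0.84,0],[4.5,1.49,0.05,-0.84,0],[4.5,1.49,0.05,-0.84,0],[4.5,1.49,0.05,-0.84,0],[4.5,1.49,0.05,-0.84,0],[4.5,0,0,0,0]]]' ; python3 -c "
from h import *
go()
save('side','side3')
print(models.spot_in('old_green_mid','side')[:3]);save('top','top3');print(models.spot_in('old_green_mid','top')[:4])"
```

```text
time: 8.38
eef_pos: [0.5228, -0.1446, 0.0551]
tool_rot: [0.253, -0.011, 0.967, 0.011]
force: [-0.1, 0.1, -3.1]
grip_width: 0.0533
grasp_force: 24.9
t 8.3833 grasp [ 0.5135 -0.1451  0.0717] w 0.0533 
 [[-0.872 -0.026  0.489]
 [-0.015  1.     0.026]
 [-0.489  0.015 -0.872]]
[{'rect': [384.4, 259.6, 21.1, 38.1], 'conf': 0.91}, {'rect': [269.8, 271.7, 24.2, 37.0], 'conf': 0.76}, {'rect': [369.2, 238.9, 14.1, 27.7], 'conf': 0.46}]
[{'rect': [345.7, 131.8, 17.4, 25.6], 'conf': 0.82}, {'rect': [341.6, 234.3, 22.6, 16.3], 'conf': 0.77}, {'rect': [306.7, 138.9, 21.4, 15.7], 'conf': 0.68}]
```

View pics/side3.png

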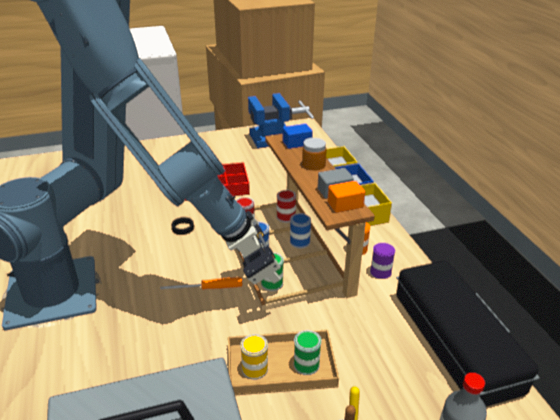

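The old tin is held just above the deck at the front, around (270,272). I lower it and release.

```bash
python3 -m handwheel '[[[4.5,0.07,0,0.13,0],[4.5,0.07,0,0.13,0],[4.5,0,0,0,0]]]' ; python3 -m handwheel '[[[4.5,0.05,0,0.08,0],[4.5,0,0,0,0]]]'; python3 -c "
from h import *
go()"
```

```text
time: 8.83
eef_pos: [0.5261, -0.1455, 0.0528]
tool_rot: [0.254, -0.011, 0.967, 0.01]
force: [0.7, -0.6, -3.9]
grip_width: 0.0542
grasp_force: 24.9
time: 9.0
eef_pos: [0.5261, -0.1456, 0.0524]
tool_rot: [0.254, -0.011, 0.967, 0.01]
force: [0.7, 0.1, -1.4]
grip_width: 0.0537
grasp_force: 24.9
t 9.0 grasp [ 0.5167 -0.146   0.069 ] w 0.0537 
 [[-0.87  -0.027  0.492]
 [-0.017  1.     0.025]
 [-0.492  0.013 -0.87 ]]
```

```bash
python3 -m handwheel '[[[9.3,0,0,0,0],[9.3,0,0,0,0],[9.3,0,0,0,0],[9.3,0,0,0,0],[9.3,0,0,-2,0],[9.3,0,0,-4,0],[9.3,0,0,-4,0],[9.3,0,0,-4,0],[9.3,0,0,-4,0]]]' ; python3 -c "
from h import *
go((.40,-.27,.25),(.50,-.388,.18),(.522,-.388,.06))
save('side','side4')
for n in('old_green_mid','new_green_mid'):
  for c in('side','top'):
    if n[0]=='o' and c=='top': save('top','top4')
    for r in models.spot_in(n,c)[:4]: print(n,c,np.round(r['rect'],1),round(r['conf'],2),atz(c,*r['rect'][:2],.0555 if c=='side' else .093).round(3))
a=cv2.imread('pics/side4.png')[180:330,180:380];b=cv2.imread('pics/top4.png')[160:310,320:520]
cv2.imwrite('pics/c4.png',cv2.hconcat([cv2.resize(a,(400,300)),cv2.resize(b,(400,300))]))"
```

```text
time: 9.75
eef_pos: [0.4358, -0.1497, 0.2102]
tool_rot: [0.254, -0.011, 0.967, 0.01]
force: [0.2, -0.4, -0.4]
grip_width: 0.0929
grasp_force: 0.0
t 9.75 grasp [ 0.4265 -0.1501  0.2268] w 0.0929 
 [[-0.871 -0.027  0.49 ]
 [-0.017  1.     0.024]
 [-0.491  0.013 -0.871]]
[ 0.4  -0.27  0.25] cm [  1.37 -11.88  -3.62] n 4 row [ 0.34 -2.97 -0.9 ]
[ 0.5   -0.388  0.18 ] cm [ -5.08 -12.15  10.71] n 5 row [-1.02 -2.43  2.14]
[ 0.522 -0.388  0.06 ] cm [ 3.97 -0.21 11.53] n 3 row [ 1.32 -0.07  3.84]
old_green_mid side [270.5 271.6  27.3  38.3] 0.94 [ 0.516 -0.142  0.055]
old_green_mid side [384.1 260.6  23.5  33.3] 0.69 [ 0.797 -0.182  0.055]
old_green_mid side [368.  239.8  10.   30.7] 0.62 [ 0.793 -0.094  0.055]
old_green_mid top [339.8 236.5  21.4  19.6] 0.94 [ 0.518 -0.14   0.093]
old_green_mid top [344.3 132.3  21.6  26.6] 0.86 [ 0.795 -0.163  0.093]
old_green_mid top [306.4 139.4  20.5  16. ] 0.49 [ 0.779 -0.061  0.093]
new_green_mid side [307.  351.2  26.6  46.6] 0.58 [ 0.52  -0.397  0.055]
new_green_mid top [433.1 233.3  28.5  18.5] 0.9 [ 0.52  -0.381  0.093]
```

View pics/c4.png

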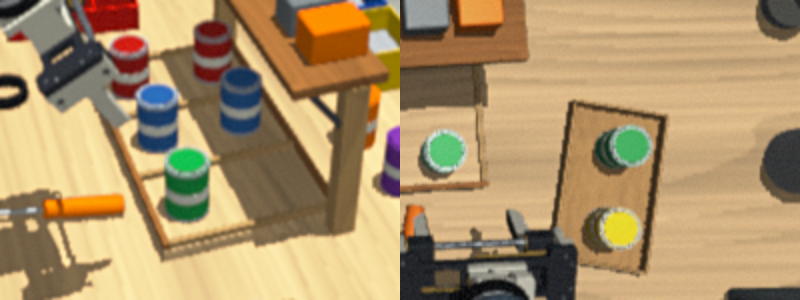

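Left crop: the old green tin stands upright right behind the front lip. Right crop: the tray tins are undisturbed. I'll check the lip gap in an enlarged overlay while moving on to the new tin.

```bash
python3 -m handwheel '[[[9.3,0.34,-3,-0.9,0],[9.3,0.34,-3,-0.9,0],[9.3,0.34,-3,-0.9,0],[9.3,0.34,-3,-0.9,0],[8.4,-1.02,-2.43,2.14,0],[8.4,-1.02,-2.43,2.14,0],[8.4,-1.02,-2.43,2.14,0],[8.4,-1.02,-2.43,2.14,0],[8.4,-1.02,-2.43,2.14,0],[8.4,0,0,0,0]]]' 25; python3 -c "
from h import *
go((.519,-.388,.11),(.521,-.388,.058))
o=np.array([.591,-.017,0]);t=.028;R=np.array([[np.cos(t),-np.sin(t),0],[np.sin(t),np.cos(t),0],[0,0,1]])
im=cv2.imread('pics/top4.png');k=4
a=cv2.resize(im[160:300,200:400],None,fx=k,fy=k,interpolation=cv2.INTER_CUBIC)
def P(p): u=proj('top',o+R@np.array(p));return tuple(int(x) for x in ((u-[200,160])*k))
for x,z,c in((-.12,.03,(0,0,255)),(-.112,.03,(255,0,0)),(.02,.22,(255,0,255))): cv2.line(a,P((x,-.192,z)),P((x,.192,z)),c,1)
for y in(-.192,-.0625,.0625,.192): cv2.line(a,P((-.12,y,.028)),P((.02,y,.028)),(0,255,255),1)
cv2.imwrite('pics/ov.png',a)"
```

```text
time: 10.88
eef_pos: [0.5128, -0.391, 0.1553]
tool_rot: [0.252, -0.01, 0.968, 0.013]
force: [-0.4, 1.2, 0.3]
grip_width: 0.0841
grasp_force: 0.0
t 10.8833 grasp [ 0.5036 -0.3915  0.1719] w 0.0841 
 [[-0.873 -0.026  0.488]
 [-0.013  0.999  0.03 ]
 [-0.488  0.02  -0.872]]
[ 0.519 -0.388  0.11 ] cm [1.67 0.19 6.16] n 2 row [0.84 0.09 3.08]
[ 0.521 -0.388  0.058] cm [ 2.36 -0.11  4.63] n 2 row [ 1.18 -0.05  2.32]
```

View pics/ov.png

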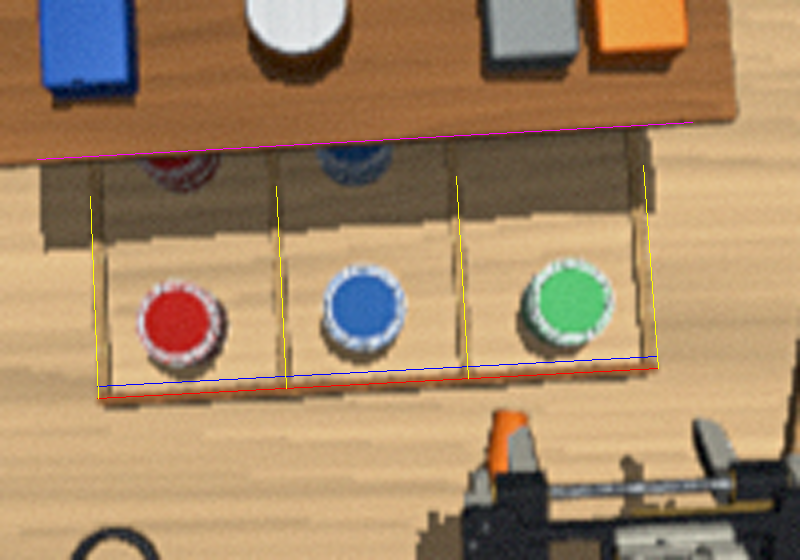

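The overlay shows the old tin's base within a few mm of the front lip and slightly right of lane centre, which is fine. Now I grasp the new tin.

```bash
python3 -m handwheel '[[[8.4,0.84,0.09,3.08,0],[8.4,0.84,0.09,3.08,0],[8.2,1.18,-0.05,2.32,0],[8.2,1.18,-0.05,2.32,0],[8.2,0,0,0,0],[4.5,0,0,0,0],[4.5,0,0,0,0],[4.5,0,0,0,0],[4.5,0,0,0,0],[4.5,0,0,0,0],[4.5,0,0,0,0]]]' 25; python3 -c "
from h import *
go((.515,-.385,.2),(.46,-.26,.25),(.50,-.14,.2))"
```

```text
time: 11.8
eef_pos: [0.5349, -0.3877, 0.0557]
tool_rot: [0.248, -0.008, 0.969, 0.009]
force: [-0.5, -1.4, 4.7]
grip_width: 0.0536
grasp_force: 25.0
t 11.8 grasp [ 0.5258 -0.3881  0.0724] w 0.0536 
 [[-0.877 -0.019  0.48 ]
 [-0.01   1.     0.021]
 [-0.48   0.013 -0.877]]
[ 0.515 -0.385  0.2  ] cm [ -5.18   0.5  -11.71] n 4 row [-1.3   0.13 -2.93]
[ 0.46 -0.26  0.25] cm [ 2.3  12.67 -6.76] n 4 row [ 0.57  3.17 -1.69]
[ 0.5  -0.14  0.2 ] cm [-1.24 11.85  6.55] n 4 row [-0.31  2.96  1.64]
```

```bash
python3 -c "
from h import *
s=arm.sense();print(np.round(s['joint_pos'],3),np.round(s['effort'],1),s['force'],s['torque'])
save('side','side5');im=cv2.imread('pics/side5.png')[200:400,150:400]
save('top','top5');b=cv2.imread('pics/top5.png')[190:340,340:490]
cv2.imwrite('pics/c5.png',cv2.hconcat([cv2.resize(im,(430,344)),cv2.resize(b,(344,344))]))"
```

```text
[-1.043  0.461  1.817  0.684  0.737 -3.116] [  1.  -45.8 -19.3   1.4   0.6  -0. ] [-0.52088942 -1.42860408  4.65414752] [-0.21718457  0.07024889 -0.07692208]
```

View pics/c5.png

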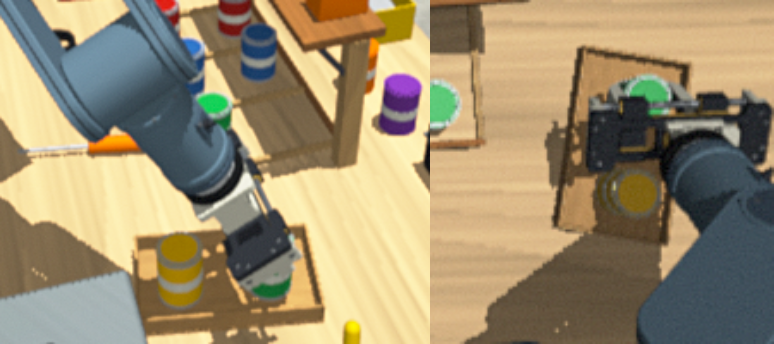

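The left crop shows the gripper sitting high on the green tin at about (272,275), because joint 6 ran into its range limit at -3.12. I release, back off, make the half turn and grip again lower.

```bash
python3 -m handwheel '[[[8.2,0,0,0,0],[8.2,0,0,0,0],[8.2,0,0,0,0],[8.2,0,0,-2,0],[8.4,0,0,-4,0],[8.4,0,0,-4,0],[8.4,0,0,-2,7.16],[8.4,0,0,0,7.16],[8.4,0,0,0,7.16],[8.4,0,0,0,7.16],[8.4,0,0,0,7.16],[8.4,0,0,0,7.16]]]'; python3 -m handwheel '[[[8.4,0,0,0,7.16],[8.4,0,0,0,7.16],[8.4,0,0,0,7.16],[8.4,0,0,0,7.16],[8.4,0,0,0,7.16],[8.4,0,0,0,7.16],[8.4,0,0,0,7.16],[8.4,0,0,0,7.16],[8.4,0,0,0,7.16],[8.4,0,0,0,7.16],[8.4,0,0,0,7.16],[8.4,0,0,0,7.16]]]';python3 -m handwheel '[[[8.4,0,0,0,7.16],[8.4,0,0,0,7.16],[8.4,0,0,0,7.16],[8.4,0,0,0,7.16],[8.4,0,0,0,7.16],[8.4,0,0,0,7.16],[8.4,0,0,0,7.16],[8.4,0,0,0,0]]]'; python3 -c "
from h import *
go((.519,-.388,.12),(.523,-.388,.057))
print(arm.sense()['joint_pos'])
for n in('new_green_mid','spare_yellow_mid'):
  for c in('side','top'):
    vision.get_image(c)
    for r in models.spot_in(n,c)[:2]: print(n,c,np.round(r['rect'],1),round(r['conf'],2),atz(c,*r['rect'][:2],.0415 if c=='side' else .079).round(3))"
```

```text
time: 12.9
eef_pos: [0.4768, -0.3883, 0.1587]
tool_rot: [0.225, 0.35, 0.904, 0.101]
force: [-0.3, 1.5, -0.3]
grip_width: 0.0837
grasp_force: 0.0
time: 13.9
eef_pos: [0.4769, -0.3883, 0.1586]
tool_rot: [0.095, 0.872, 0.422, 0.227]
force: [-0.3, 0.1, 0.2]
grip_width: 0.0839
grasp_force: 0.0
time: 14.57
eef_pos: [0.4769, -0.3884, 0.1587]
tool_rot: [-0.01, 0.969, 0.014, 0.246]
force: [-1.0, 0.5, 0.6]
grip_width: 0.0842
grasp_force: 0.0
t 14.5667 grasp [ 0.4678 -0.3889  0.1753] w 0.0842 
 [[ 0.878  0.032  0.477]
 [ 0.022 -0.999  0.026]
 [ 0.478 -0.012 -0.878]]
[ 0.519 -0.388  0.12 ] cm [1.85 0.14 7.31] n 2 row [0.93 0.07 3.65]
[ 0.523 -0.388  0.057] cm [-2.66  0.09  5.72] n 2 row [-1.33  0.04  2.86]
[-1.14547115  0.26769674  1.80061964  0.57369424  0.962195    0.08843663]
new_green_mid side [307.4 353.1  26.6  45.7] 0.98 [ 0.523 -0.391  0.041]
new_green_mid top [432.5 235.8  26.4  20.5] 0.85 [ 0.514 -0.383  0.079]
spare_yellow_mid side [255.1 357.6  28.2  43.9] 0.89 [ 0.417 -0.372  0.041]
spare_yellow_mid top [415.6 272.3   8.8  19.2] 0.54 [ 0.42  -0.334  0.079]
```

```bash
python3 -m handwheel '[[[8.4,0.93,0.07,3.65,0],[8.4,0.93,0.07,3.65,0],[8.2,-0.9,0,1.9,0],[8.2,-0.9,0,1.9,0],[8.2,-0.9,0,1.9,0],[8.2,0,0,0,0]]]' 30; python3 -c "
from h import *
go((.523,-.388,.058))"
```

```text
time: 15.47
eef_pos: [0.5306, -0.3849, 0.0367]
tool_rot: [-0.011, 0.969, 0.016, 0.245]
force: [-0.4, 0.1, 0.3]
grip_width: 0.0821
grasp_force: 0.0
t 15.4667 grasp [ 0.5216 -0.3855  0.0534] w 0.0821 
 [[ 0.88   0.037  0.474]
 [ 0.026 -0.999  0.03 ]
 [ 0.475 -0.014 -0.88 ]]
[ 0.523 -0.388  0.058] cm [ 0.34  0.25 -0.34] n 1 row [ 0.34  0.25 -0.34]
```

```bash
python3 -m handwheel '[[[4.5,0.15,0.1,-0.25,0],[4.5,0,0,0,0],[4.5,0,0,0,0],[4.5,0,0,0,0],[4.5,0,0,0,0],[4.5,0,0,0,0]]]' 30; python3 -c "
from h import *
go((.515,-.385,.19),(.45,-.27,.25),(.50,-.138,.2))"
```

```text
time: 15.97
eef_pos: [0.5325, -0.389, 0.0455]
tool_rot: [-0.008, 0.969, 0.016, 0.247]
force: [-2.3, 0.7, 6.3]
grip_width: 0.0537
grasp_force: 30.0
t 15.9667 grasp [ 0.5234 -0.3895  0.0622] w 0.0537 
 [[ 0.877  0.036  0.479]
 [ 0.028 -0.999  0.023]
 [ 0.48  -0.007 -0.877]]
[ 0.515 -0.385  0.19 ] cm [  5.41  -0.56 -11.61] n 4 row [ 1.35 -0.14 -2.9 ]
[ 0.45 -0.27  0.25] cm [ -2.5  -11.76  -8.12] n 4 row [-0.63 -2.94 -2.03]
[ 0.5   -0.138  0.2  ] cm [  2.36 -12.98   7.09] n 4 row [ 0.59 -3.25  1.77]
```

```bash
python3 -m handwheel '[[[4.5,0.7,0,-1.5,0],[4.5,1.5,-0.14,-3.3,0],[4.5,1.5,-0.14,-3.3,0],[4.5,1.5,-0.14,-3.3,0],[4.5,-0.6,-3,-2,0],[4.5,-0.6,-3,-2,0],[4.5,-0.6,-3,-2,0],[4.5,-0.6,-3,-2,0],[4.5,0.6,-3.2,1.8,0],[4.5,0.6,-3.2,1.8,0],[4.5,0.6,-3.2,1.8,0],[4.5,0.6,-3.2,1.8,0]]]'; python3 -m handwheel '[[[4.5,0,0,0,0]]]'; python3 -c "
from h import *
go((.58,-.14,.17),(.631,-.14,.09),(.631,-.14,.08))
save('side','side6');im=cv2.imread('pics/side6.png')[130:370,150:450];cv2.imwrite('pics/c6.png',cv2.resize(im,(600,480)))
print(arm.sense()['joint_pos'],arm.sense()['force'])"
```

```text
time: 16.97
eef_pos: [0.51, -0.1367, 0.1778]
tool_rot: [-0.008, 0.969, 0.016, 0.247]
force: [0.6, -0.0, -2.7]
grip_width: 0.0533
grasp_force: 30.0
time: 17.05
eef_pos: [0.5086, -0.1298, 0.1747]
tool_rot: [-0.012, 0.969, 0.019, 0.244]
force: [-0.1, -0.1, -2.3]
grip_width: 0.0533
grasp_force: 30.0
t 17.05 grasp [ 0.4996 -0.1305  0.1914] w 0.0533 
 [[ 0.88   0.042  0.473]
 [ 0.03  -0.999  0.033]
 [ 0.474 -0.015 -0.88 ]]
[ 0.58 -0.14  0.17] cm [6.03 1.33 5.66] n 3 row [2.01 0.44 1.89]
[ 0.631 -0.14   0.09 ] cm [0.7  0.33 9.46] n 3 row [0.23 0.11 3.15]
[ 0.631 -0.14   0.08 ] cm [-0.47  0.01  0.88] n 1 row [-0.47  0.01  0.88]
[-0.71413233  0.00528416  2.06649948  0.50088963  0.76741315  0.50604165] [-0.60131905  0.12953987 -2.54083663]
```

View pics/c6.png

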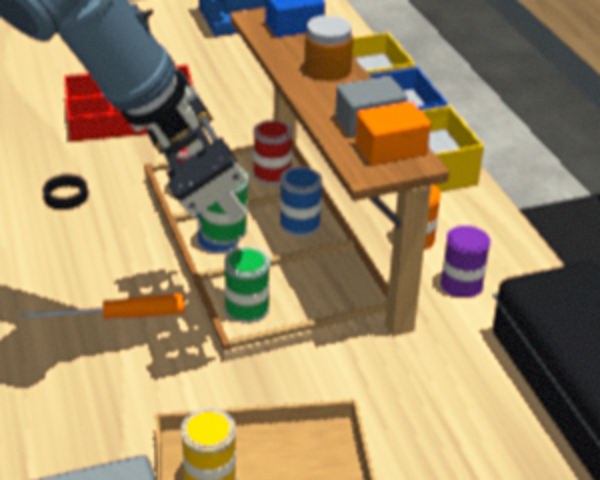

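The new tin is held upright above the lane at (220,215 in the crop), and the old tin stands at the lip at (247,285). I move in under the shelf.

```bash
python3 -m handwheel '[[[4.5,1.5,0.33,1.4,0],[4.5,1.5,0.33,1.4,0],[4.5,1.5,0.33,1.4,0],[4.5,1.5,0.33,1.4,0],[4.5,0.13,0.05,1.9,0],[4.5,0.13,0.05,1.9,0],[4.5,0.13,0.05,1.9,0],[4.5,0.13,0.05,1.9,0],[4.5,0,0,0,0],[4.5,0,0,0,0]]]'; python3 -c "
from h import *
go((.631,-.14,.084),(.631,-.14,.078))"
```

```text
time: 17.93
eef_pos: [0.6307, -0.149, 0.0922]
tool_rot: [-0.009, 0.969, 0.016, 0.246]
force: [0.3, 0.0, -3.3]
grip_width: 0.0538
grasp_force: 30.0
t 17.9333 grasp [ 0.6216 -0.1495  0.1089] w 0.0538 
 [[ 0.879  0.035  0.476]
 [ 0.026 -0.999  0.025]
 [ 0.477 -0.009 -0.879]]
[ 0.631 -0.14   0.084] cm [-0.34 -0.89  2.66] n 1 row [-0.34 -0.89  2.66]
[ 0.631 -0.14   0.078] cm [-0.29  0.01  0.53] n 1 row [-0.29  0.01  0.53]
```

```bash
python3 -m handwheel '[[[4.5,-0.05,-0.3,0.9,0],[4.5,-0.05,-0.3,0.9,0],[4.5,-0.1,-0.2,0.5,0],[4.5,0,0,0,0],[4.5,0,0,0,0]]]'; python3 -c "
from h import *
go((.631,-.142,.078))"
```

```text
time: 18.35
eef_pos: [0.64, -0.1393, 0.0719]
tool_rot: [-0.009, 0.969, 0.016, 0.246]
force: [0.7, 0.3, -2.0]
grip_width: 0.0537
grasp_force: 30.0
t 18.35 grasp [ 0.6309 -0.1398  0.0886] w 0.0537 
 [[ 0.878  0.036  0.477]
 [ 0.028 -0.999  0.025]
 [ 0.478 -0.009 -0.878]]
[ 0.631 -0.142  0.078] cm [-0.5   0.23  0.93] n 1 row [-0.5   0.23  0.93]
```

Lower straight down in small steps, watching the force. World down is x +0.48, z −0.88 per unit, which in tool axes is x −0.48, z +0.88.

```bash
python3 -m handwheel '[[[4.5,-0.14,0,0.26,0],[4.5,-0.14,0,0.26,0],[4.5,-0.1,0,0.18,0],[4.5,0,0,0,0],[4.5,0,0,0,0]]]'; python3 -m handwheel '[[[4.5,-0.1,0,0.18,0],[4.5,0,0,0,0]]]'; python3 -c "
from h import *
go()"
```

```text
time: 18.77
eef_pos: [0.6401, -0.1398, 0.064]
tool_rot: [-0.008, 0.969, 0.016, 0.247]
force: [-0.4, -0.3, -2.9]
grip_width: 0.0535
grasp_force: 30.0
time: 18.93
eef_pos: [0.6401, -0.1398, 0.0619]
tool_rot: [-0.008, 0.969, 0.016, 0.247]
force: [0.3, 0.5, -2.8]
grip_width: 0.0537
grasp_force: 30.0
t 18.9333 grasp [ 0.6311 -0.1402  0.0786] w 0.0537 
 [[ 0.878  0.035  0.478]
 [ 0.027 -0.999  0.024]
 [ 0.478 -0.008 -0.878]]
```

```bash
python3 -m handwheel '[[[4.5,-0.07,0,0.13,0],[4.5,0,0,0,0]]]'; python3 -m handwheel '[[[4.5,-0.07,0,0.13,0],[4.5,0,0,0,0]]]'
```

```text
time: 19.1
eef_pos: [0.6401, -0.1397, 0.0604]
tool_rot: [-0.008, 0.969, 0.016, 0.247]
force: [-0.3, -0.3, -2.6]
grip_width: 0.0536
grasp_force: 30.0
time: 19.27
eef_pos: [0.6406, -0.1398, 0.0596]
tool_rot: [-0.008, 0.969, 0.016, 0.247]
force: [-0.7, 1.3, -0.4]
grip_width: 0.0534
grasp_force: 30.0
```

```bash
python3 -m handwheel '[[[4.5,-0.03,0,0.05,0],[4.5,0,0,0,0],[9,0,0,0,0],[9,0,0,0,0],[9,0,0,0,0],[9,0,0,0,0],[9,0,0,-1.5,0],[9,0,0,-3,0],[9,0,0,-4,0],[9,0,0,-4,0],[9,0,0,-4,0],[9,0,0,0,0]]]'; python3 -c "
from h import *
go()
o=np.array([.589,-.0145]);t=.025
save('side','side7')
for n in('new_green_mid','old_green_mid'):
  for r in models.spot_in(n,'side')[:3]:
    p=atz('side',*r['rect'][:2],.0555);d=p[:2]-o;print(n,np.round(r['rect'],1),round(r['conf'],2),p.round(3),'rack',(d[0]+t*d[1]).round(3),(d[1]-t*d[0]).round(3))
im=cv2.imread('pics/side7.png')[130:370,150:450];cv2.imwrite('pics/c7.png',cv2.resize(im,(600,480)))"
```

```text
time: 20.27
eef_pos: [0.5623, -0.1456, 0.2112]
tool_rot: [-0.005, 0.968, 0.017, 0.251]
force: [0.8, -0.8, -0.2]
grip_width: 0.0899
grasp_force: 0.0
t 20.2667 grasp [ 0.5531 -0.146   0.2278] w 0.0899 
 [[ 0.873  0.035  0.486]
 [ 0.03  -0.999  0.018]
 [ 0.486 -0.001 -0.874]]
new_green_mid [314.5 261.8  22.   39.7] 0.97 [ 0.63  -0.138  0.055] rack 0.038 -0.124
old_green_mid [367.6 239.2  11.5  30.7] 0.7 [ 0.793 -0.092  0.055] rack 0.202 -0.082
old_green_mid [382.3 260.4  22.6  36.3] 0.59 [ 0.793 -0.18   0.055] rack 0.199 -0.171
old_green_mid [271.1 271.6  23.9  35.3] 0.57 [ 0.518 -0.142  0.055] rack -0.075 -0.126
```

View pics/c7.png

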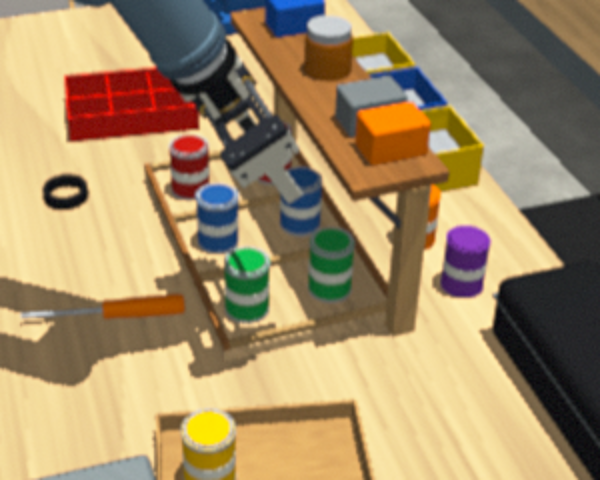

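Both green tins stand upright in the lane: old at the lip (247,285 in the crop) and new under the shelf (330,264). The other things are undisturbed, so I hand in.

```bash
python3 -c "
from h import *
print(arm.hand_in())"
```

```text
the job is handed in; nothing more can be done
None
```

The job is handed in: the older green tin stands upright at the front lip and the new one upright at the back of the same lane under the shelf, with nothing else disturbed in the last picture; no verdict was returned.

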